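Slide the full sharps crate into its parking bay

TASK

The red sharps crate is full and heavy: without lifting it, push it along the bench, low near its base so that it slides flat and never rocks or tips, into the yellow parking bay until it is fully home, squarely against the bay's back stop. Do not disturb the amber bottle, the jar or the tube rack, and leave the crate standing there with the hand clear of it.

Things in the scene. Friction and masses are not known exactly. Their poses are not given: they have to be found in the camera images.
- crate: Red crate, white lid, 100 mm deep (x), 140 wide (y), 125 high, on a grippy 10 mm rubber foot inset 2 mm; slick sides; loose, 1.2 to 1.9 kg. Origin: centre of its underside, z up, x roughly towards the bay. Pushed within 45 mm of the bench it slides (10 to 22 N); pushed near its top it rocks over its far bottom edge. Two spread fingertips on its near face turn that face square to them.
- bay: Yellow bay fixed to the bench, open to its -x and above, no floor lip. Origin: on the bench where the crate's origin belongs; x points into the bay, z up; the crate ends parallel to it. Back stop's inner face at x +50 mm; side rails' inner faces at y +-76, from x +5 to +50, then flaring out to about y +-90 at x -20. Stop and rails 30 high, 10 thick.
- reagent: Bystander: amber glass bottle, 56 mm in diameter, 120 mm high, standing loose; origin at the centre of its underside.
- jar: Bystander: white jar with a blue cap, 60 mm in diameter, 75 mm high, standing loose; origin at the centre of its underside.
- tuberack: Bystander: white rack with ten capped tubes, 50 mm (x) by 120 mm (y), 73 mm high, standing loose beyond the bay; origin at the centre of its underside.
Mind the look-alikes: they are no part of the job. Of the things that look like the crate, the smallest one is meant.

How it is judged:
By the outcome, as a careful person would: the job done as asked, in the order asked, and still so for the second after the job is handed in, with the robot touching nothing.
It also fails if it takes over 35 s, if anything falls off the work surface, if the arm or the gripper's body presses on something with over 40 N, if the wrist force passes 120 N, or if a joint passes its speed limit or range.

ROBOT

A 6-joint arm with a two-finger parallel gripper is mounted at the origin on the work surface. World frame = base frame: x ahead of the robot, y to its left, z up, the work surface at z = 0. Lengths are in m, angles in degrees, forces in N, time in s.
With the tool pointing down it reaches from about 0.4 to 0.825 m from the base axis. Payload 7 kg.
Tool frame: the origin (TCP) lies at the very end of the fingers, on their centre line; the grasp point (between the pads) lies 19 mm behind it; z points along the fingers, y is the line along which they close (so a half turn about z gives the same grasp; the last joint's range is limited). The gripper opens to 88 mm and grips with 3 to 60 N. Pads are 19 mm wide; open, the fingers measure 130 mm over their backs; the gripper's body (78 mm by 193 mm) begins 47 mm behind the grasp point.
Start: joints at [80.506, 20.546, 0.682, 0, -70.136, -16.507], TCP at [0.296, 0.607, 0.227] pointing down, gripper open.
Joint ranges: [-176.03, 176.03], [-82.01, 121.73], [-58.28, 71.71], [-173.87, 95.51], [-174.79, -0.11], [-173.66, 173.66]. Speed limits (degrees/s): [136.94, 136.94, 172.46, 180, 180, 180].

INTERFACE

Orientations are given as [roll, pitch, yaw] about the fixed x, y, z axes, in that order (R = Rz(yaw) Ry(pitch) Rx(roll)).
In Python, from plant import ctrl gives the robot as it stands.
- The arm moves only by the tool carry_out, never from a script. Its argument "deltas" is a list that holds one entry, the list of rows, each a list of 5 numbers: the shift along the tool's x, y, z scaled (see below), then the turn about the tool's z scaled (see below), then the opening, from -1 (shut) to 1 (fully open). A call has 1 to 5 rows; each row is the pose to reach, as a shift and turn from the pose commanded when the call began, along the tool's axes at that moment, turning the shorter way round; what a row does not reach only later rows make up. The controller multiplies each number of a shift by 20 cm and each number of a turn by 2 pi rad. A row lasts 1/10 s, in which the tool goes at most 50 mm and 8.59 degrees, less where a joint would pass 70% of its speed; a pose out of reach is approached as far as the arm can. A call with a number of a shift or a turn outside -1 to 1 is refused whole. A call with a gripper value outside its range is refused whole. The fingers move at their own pace and stop on an object; the grip force is fixed at half the most. Time passes only in rows, so rows that repeat a pose let the fingers close. It gives the time, the measured TCP pose, the force, the opening and the grip force at its end, in the units of the state.
- ctrl.get_obs(): the state, without advancing time (a new reading comes with each control period).
- ctrl.snapshot(name): name is "scene" or "top" or "wrist"; returns a dict with "color" (384x512x3 uint8, red, green, blue), "camera_matrix" (3x3 intrinsics, pixels), "R" (3x3) and "t" (3): a world point X has camera coordinates R X + t. Camera axes: x right, y down, z forward; pixel columns grow to the right and rows downward; lengths in m; the calibration is good to about 2 mm. The wrist camera is an equidistant fisheye: a pixel r from the principal point sees the ray r / f radians off the axis. A picture is of the moment at which its call begins. There is no depth.
- ctrl.close_job(): hands the job in; it is judged then, once.
Trained networks look in a picture, given as the dict that the camera call returned (one of the last four; its "shot" number tells which), for a name from the list of things; names that differ only in an ending like _2 or _b are one class to them, and where a whole thing is asked for, a point or a joint stands for the part that bears it (a point fixed in the world has none). Each returns a list of dicts, best first, with "p" (0 to 1); they miss things now and then, are a little off and sometimes report something else, mostly with a low value. They report only what shows in the picture. A call takes as long as a camera call. They do not tell look-alikes from the thing itself.
- ctrl.search_frame(picture, name): "centre" ([column, row] in pixels, amid what is visible of it).
- ctrl.silhouettes(picture, name): "mask" (384x512 bool, what is visible of it) and "centre" ([column, row] in pixels, amid what is visible of it).
- ctrl.spot_point(picture, name): "centre" ([column, row] in pixels: a listed point, or the origin of a listed thing).
The state is a dict: "clock": time; "joint_pos": joint angles; "qvel": joint speeds; "tau": joint torques, N m; "tool_pos": TCP position; "orientation": TCP orientation; "force": force on the tool from outside, world axes, zero at the start; "moment": the same for the moment, N m; "opening": finger opening in m; "gripper_force": force on a finger pad.
Only numpy, scipy, OpenCV 4.12 (cv2) and the standard library are available. Lean on these libraries where they do the work, as an engineer would, in place of code of your own. Each camera call takes 0.05 s, during which the arm holds its last target. There are 200 camera calls.

## Working session

There is one attempt and no reset: what is moved stays moved. The work goes in short steps, Python scripts to look and compute and a tool call to move; the robot and the scene stay as the last step left them, time stands still between calls to the robot, and variables do not carry over. Pictures are saved under pics/ and viewed, at most 10 in all, crops included, and the job is handed in when it is done.

Besides the shell and the picture viewer there is one more tool, called after ">>>" as name(argument=value, ...) on one line, values as JSON. carry_out: Moves the arm, as the interface text tells. Its arguments: {"type":"object","properties":{"deltas":{"type":"array"}},"required":["deltas"]}

```bash
mkdir -p pics; ls; cat > h.py <<'E'
import numpy as np, cv2
from plant import ctrl
def save(p,n): cv2.imwrite('pics/'+n,cv2.cvtColor(p['color'],cv2.COLOR_RGB2BGR))
def ray(p,px,z):
    K,R,t=map(np.array,(p['camera_matrix'],p['R'],p['t']))
    d=R.T@np.linalg.inv(K)@np.array([px[0],px[1],1.]); c=-R.T@t
    return c+d*(z-c[2])/d[2]
def proj(p,X):
    K,R,t=map(np.array,(p['camera_matrix'],p['R'],p['t']))
    q=K@(R@np.array(X)+t); return q[:2]/q[2]
E
python3 - <<'E'
from h import *
o=ctrl.get_obs(); print(o)
for n in('top','scene'):
    p=ctrl.snapshot(n); save(p,n+'0.png'); print(n,-np.array(p['R']).T@p['t'])
    for k in('crate','bay','reagent','jar','tuberack'):
        for r in ctrl.spot_point(p,k): print(k,'pt',np.round(r['p'],2),np.round(r['centre']),np.round(ray(p,r['centre'],0),3))
        if n=='top':
            for r in ctrl.silhouettes(p,k): 
                print('  sil',np.round(r['p'],2),np.round(r['centre']),r['mask'].sum())
a=cv2.imread('pics/top0.png');b=cv2.imread('pics/scene0.png')
E
```

```text
pics
{'clock': 0.0, 'joint_pos': array([ 8.05053950e+01,  2.05897553e+01,  6.33454545e-01, -2.07005678e-02,
       -7.01342451e+01, -1.65079744e+01]), 'qvel': array([-0.02920105,  0.00401049,  0.08865202,  0.05065514, -0.06091653,
        0.00777879]), 'tau': array([-7.61769461e-04, -5.82721603e+01,  2.93061626e+01,  6.99701920e+00,
        6.94390954e-03, -1.63977584e-04]), 'tool_pos': array([0.29572348, 0.60623218, 0.22563738]), 'orientation': array([ 1.79907656e+02, -7.07329547e-03, -2.60096235e+01]), 'force': array([-0.15523933,  0.08832006,  0.4461182 ]), 'moment': array([ 0.03597225, -0.01497519,  0.02872925]), 'gripper_force': 0.0, 'opening': 0.08791522380929181}
top [0.35659978 0.04246704 1.15401257]
crate pt 0.71 [236. 190.] [0.505 0.102 0.   ]
  sil 0.74 [383. 289.] 6721
  sil 0.73 [235. 186.] 2649
  sil 0.67 [146. 271.] 6344
bay pt 0.95 [234. 140.] [0.64 0.11 0.  ]
  sil 0.76 [235. 138.] 2615
reagent pt 0.6 [309. 144.] [ 0.632 -0.095  0.   ]
  sil 0.58 [309. 141.] 475
jar pt 0.7 [234. 140.] [0.64  0.109 0.   ]
jar pt 0.69 [168. 164.] [0.572 0.289 0.   ]
  sil 0.71 [167. 161.] 500
tuberack pt 0.55 [257.  93.] [0.775 0.048 0.   ]
  sil 0.87 [256.  91.] 1047
scene [0.85153407 0.07196466 1.05296101]
crate pt 0.97 [266. 202.] [0.514 0.1   0.   ]
crate pt 0.82 [337. 138.] [0.289 0.301 0.   ]
crate pt 0.76 [162. 114.] [ 0.254 -0.243  0.   ]
bay pt 0.89 [265. 245.] [0.638 0.107 0.   ]
bay pt 0.36 [238. 290.] [0.766 0.045 0.   ]
reagent pt 0.83 [194. 236.] [ 0.63  -0.091  0.   ]
jar pt 0.78 [331. 227.] [0.571 0.29  0.   ]
tuberack pt 0.79 [236. 288.] [0.76 0.04 0.  ]
```

View pics/top0.png

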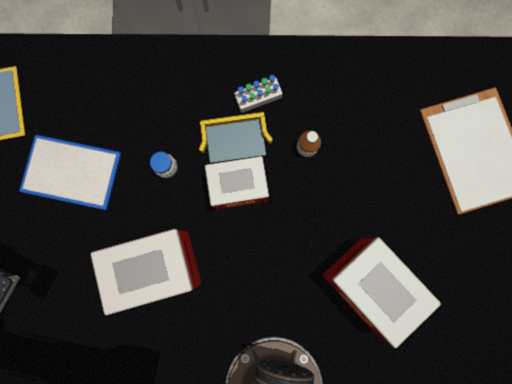

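```bash
python3 - <<'E'
import cv2
b=cv2.imread('pics/scene0.png'); cv2.imwrite('pics/sc.png',cv2.resize(b[80:330,130:380],None,fx=2.4,fy=2.4,interpolation=2))
b=cv2.imread('pics/top0.png'); cv2.imwrite('pics/tc.png',cv2.resize(b[80:250,150:330],None,fx=3.5,fy=3.5,interpolation=2))
E
```

```text
(no output)
```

View pics/sc.png

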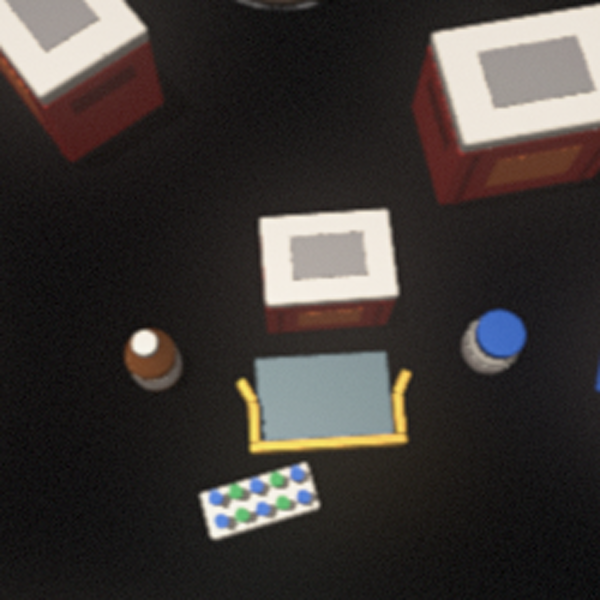

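View pics/tc.png

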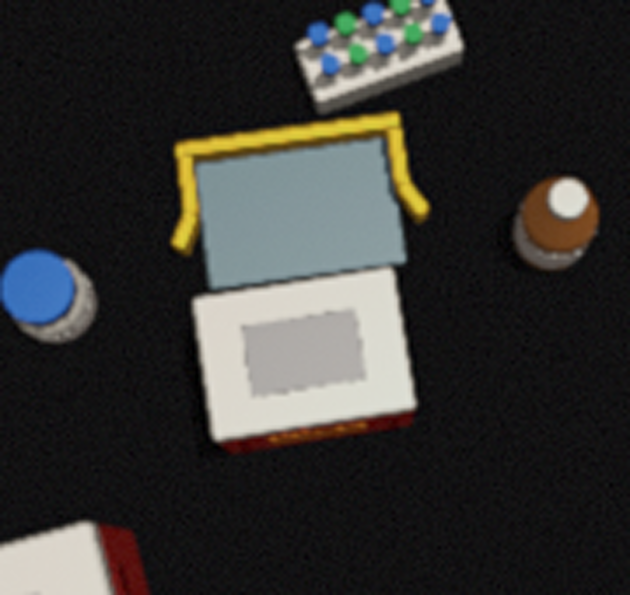

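Three crate look-alikes show in the top view: the large ones at (146,271) and (383,289), and the small one at (236,186) facing the bay. The small one is the smallest, so it is the one meant, and the enlarged crop confirms it. The bottle is at (309,143), the jar at (164,164), and the rack at (258,92) behind the stop.

Next I measure the yaws, the positions, and the hand's own geometry.

```bash
cat >> h.py <<'E'
def lid(p,z=0.125):
    H=cv2.cvtColor(p['color'],cv2.COLOR_RGB2HSV); 
    best=None
    for r in ctrl.silhouettes(p,'crate'):
        m=(r['mask']&(H[...,1]<60)&(H[...,2]>90)).astype(np.uint8)
        m=cv2.morphologyEx(m,cv2.MORPH_CLOSE,np.ones((25,25)))
        c,_=cv2.findContours(m,0,2)
        if not c: continue
        c=max(c,key=cv2.contourArea)[:,0]
        w=np.array([ray(p,q,z)[:2] for q in c],np.float32)
        print('lid',np.round(r['centre']),[np.round(v,4) for v in cv2.minAreaRect(w*1000)], 'ext',w.min(0),w.max(0))
def bay(p):
    H=cv2.cvtColor(p['color'],cv2.COLOR_RGB2HSV)
    for r in ctrl.silhouettes(p,'bay')[:1]:
        m=cv2.dilate(r['mask'].astype(np.uint8),np.ones((9,9)))
        y=(m>0)&(H[...,0]>18)&(H[...,0]<34)&(H[...,1]>130)&(H[...,2]>70)
        v,u=np.nonzero(y); w=np.array([ray(p,q,.03)[:2] for q in zip(u,v)],np.float32)
        print('bay',[np.round(a,2) for a in cv2.minAreaRect(w*1000)],len(w))
        return w
E
python3 - <<'E'
from h import *
for n in('top','scene'):
    p=ctrl.snapshot(n); print(n); lid(p); w=bay(p)
p=ctrl.snapshot('wrist'); save(p,'w0.png'); print(p['camera_matrix'])
E
```

```text
top
lid [233. 186.] [array([510.3797,  95.4034]), array([100.8512, 141.3323]), np.float64(9.5893)] ext [0.45109954 0.01908535] [0.5687287  0.16924676]
lid [145. 272.] [array([294.4975, 315.3292]), array([148.9759, 210.1173]), np.float64(16.1938)] ext [0.19626658 0.19508204] [0.39098713 0.43271184]
lid [383. 290.] [array([ 252.9428, -257.1151]), array([210.4546, 151.2286]), np.float64(42.7063)] ext [ 0.1284131 -0.3784024] [ 0.3759847 -0.1335453]
bay [array([657.81, 109.28]), array([ 87.79, 196.49]), np.float64(8.99)] 703
scene
lid [153.  97.] [array([ 227.3419, -257.6468]), array([219.1962, 154.4619]), np.float64(42.4029)] ext [ 0.10321002 -0.38119963] [ 0.3547004  -0.13759705]
lid [267. 192.] [array([513.2501,  95.9609]), array([102.1804, 140.7577]), np.float64(9.4335)] ext [0.4523381  0.02195968] [0.57290125 0.17109807]
lid [346. 122.] [array([268.5669, 316.9594]), array([159.2898, 215.413 ]), np.float64(16.1388)] ext [0.16739516 0.19815256] [0.37205586 0.43772233]
bay [array([661.02, 109.03]), array([ 85.13, 198.25]), np.float64(7.81)] 572
[[297.31863964   0.         256.11704624]
 [  0.         297.31863964 192.08883255]
 [  0.           0.           1.        ]]
```

View pics/w0.png

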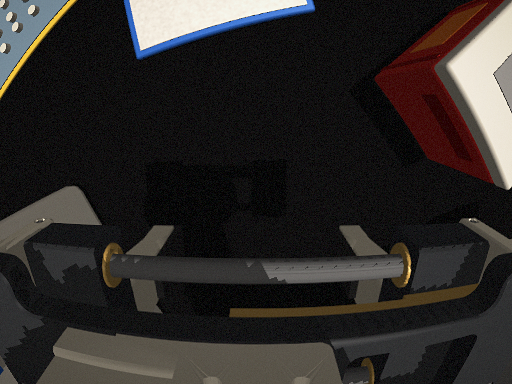

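```bash
python3 - <<'E'
from h import *
from scipy.spatial.transform import Rotation as Ro
o=ctrl.get_obs(); T=Ro.from_euler('xyz',o['orientation'],degrees=True).as_matrix()
p=ctrl.snapshot('wrist'); c=-np.array(p['R']).T@p['t']; print('cam in tool mm',1000*T.T@(c-o['tool_pos'])); print((T.T@np.array(p['R']).T).round(2))
for n in('top','scene'):
    p=ctrl.snapshot(n); w=bay(p)
    for yaw in(8.5,):
        a=np.radians(yaw); X=w@[np.cos(a),np.sin(a)]; Y=w@[-np.sin(a),np.cos(a)]
        s=X>X.max()-.022
        print(cv2.minAreaRect(w[s&(abs(Y-np.median(Y[s]))<.07)]*1000),'slope',np.degrees(np.arctan(-np.polyfit(Y[s],X[s],1)[0]))+0)
        for lo,hi in((.01,.05),(.06,.09)):
            q=(X<X.max()-lo)&(X>X.max()-hi); ym=np.median(Y); l=Y[q&(Y>ym)];r=Y[q&(Y<ym)]
            print('rails',l.min(),l.max(),r.min(),r.max())
    print('X max',X.max(),'ctr lateral',(Y.max()+Y.min())/2)
E
```

```text
cam in tool mm [  76.36150743    1.49841329 -158.85190506]
[[ 0.   -0.96 -0.28]
 [ 1.    0.    0.  ]
 [ 0.   -0.28  0.96]]
bay [array([657.81, 109.28]), array([ 87.79, 196.49]), np.float64(8.99)] 706
((691.952392578125, 114.53456115722656), (18.213024139404297, 139.70738220214844), 8.53730583190918) slope 0.04076353393092457
rails 0.011228090247942185 0.09849369920927198 -0.07733157783106674 0.008942590327308595
rails 0.08767355255836953 0.10876892225598485 -0.08768036234876647 -0.06511857738070319
X max 0.7104326264353121 ctr lateral 0.010544279953609188
bay [array([660.71, 108.96]), array([ 84.62, 198.25]), np.float64(7.77)] 577
((696.6394653320312, 114.37924194335938), (11.824036598205566, 139.7703857421875), 8.560839653015137) slope 0.05076406923547594
rails 0.009222583186922428 0.09891282230646482 -0.0778171258825934 0.006580735109259233
rails 0.08883802340454475 0.10971859445425013 -0.08860787837141468 -0.06761775892694633
X max 0.711762647134155 ctr lateral 0.010555358041417724
```

```bash
cat >> h.py <<'E'
def go(cur,tgt):
    """cur,tgt: x,y,z,yaw -> row numbers"""
    a=np.radians(cur[3]); d=np.array(tgt[:3])-cur[:3]
    s=[d[0]*np.cos(a)+d[1]*np.sin(a), d[0]*np.sin(a)-d[1]*np.cos(a), -d[2]]
    return np.round(np.r_[np.array(s)/.2, -(tgt[3]-cur[3])/360],4)
E
python3 -c "
from h import *
import sys
c=[.296,.607,.227,-26.0]
print(go(c,[.36,.46,.25,0])); print(go(c,[.443,.084,.25,9.5]))"
```

```text
[ 0.6098  0.5203 -0.115  -0.0722]
[ 1.807   2.0281 -0.115  -0.0986]
```

>>> carry_out(deltas=[[[0.6, 0.67, -0.115, 0, 1], [0.6, 0.67, -0.115, 0, 1], [0.6, 0.67, -0.115, 0, 1], [0.6, 0.67, -0.115, 0, 1], [0.6, 0.67, -0.115, 0, 1]]])

```text
clock: 1.95
tool_pos: [0.3459, 0.4306, 0.2513]
orientation: [-179.9, 0.0, -26.1]
force: [0.9, 1.4, -0.3]
opening: 0.0878
gripper_force: 0.0
```

>>> carry_out(deltas=[[[0.6, 0.67, 0, 0, 1], [0.6, 0.67, 0, 0, 1], [0.6, 0.67, 0, 0, 1], [0.6, 0.67, 0, 0, 1], [0.6, 0.67, 0, 0, 1]]])

```text
clock: 2.45
tool_pos: [0.3945, 0.2579, 0.25]
orientation: [-180.0, -0.0, -26.2]
force: [-0.1, 0.4, 0.7]
opening: 0.0876
gripper_force: 0.0
```

>>> carry_out(deltas=[[[0.607, 0.688, 0, -0.0986, 1], [0.607, 0.688, 0, -0.0986, 1], [0.607, 0.688, 0, -0.0986, 1], [0.607, 0.688, 0, -0.0986, 1], [0.607, 0.688, 0, -0.0986, 1]]])

```text
clock: 2.95
tool_pos: [0.4435, 0.0815, 0.2496]
orientation: [180.0, -0.0, 9.7]
force: [0.8, 0.0, -0.0]
opening: 0.0877
gripper_force: 0.0
```

>>> carry_out(deltas=[[[0, 0, 0.25, 0, 1], [0, 0, 0.5, 0, 1], [0, 0, 0.75, 0, 1], [0, 0, 0.9, 0, 1], [0, 0, 0.9, 0, 1]]])

```text
clock: 3.45
tool_pos: [0.4406, 0.0827, 0.066]
orientation: [179.8, 0.4, 9.5]
force: [-0.2, -0.2, 0.5]
opening: 0.0874
gripper_force: 0.0
```

```bash
python3 - <<'E'
from h import *
o=ctrl.get_obs(); print(o['tool_pos'],o['orientation'],o['force'])
p=ctrl.snapshot('scene'); lid(p)
a=cv2.cvtColor(p['color'],cv2.COLOR_RGB2BGR)[90:290,160:380]
cv2.imwrite('pics/s1.png',cv2.resize(a,None,fx=2.7,fy=2.7,interpolation=2))
E
```

```text
[0.4405653  0.08269753 0.06600667] [179.82464197   0.42132627   9.48561202] [-0.23149726 -0.24256326  0.54543332]
lid [155.  94.] [array([ 226.2437, -258.4547]), array([220.9489, 153.5368]), np.float64(42.7345)] ext [ 0.09964533 -0.38119963] [ 0.3547004  -0.13759705]
lid [265. 193.] [array([513.8574,  95.4915]), array([101.1072, 139.9569]), np.float64(9.5906)] ext [0.45729575 0.02329508] [0.572674   0.16870163]
```

View pics/s1.png

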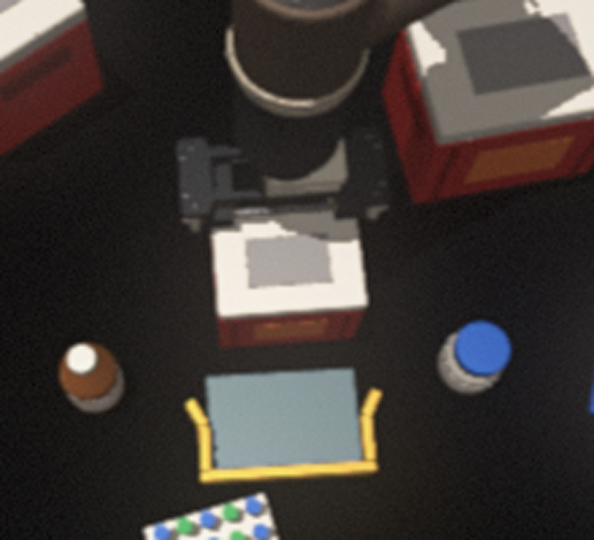

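The crop shows the hand behind the crate, its body at about (290,215) overhanging the lid's near edge by about 20 mm. A vertical tool therefore cannot push below about 60 mm on a 125 mm crate. I'll use the body as a light hold-down on the lid while the fingertips push as low as they can, so the crate cannot rock.

>>> carry_out(deltas=[[[0.02, 0, 0, 0, 1], [0.04, 0, 0, 0, 1], [0.05, 0, 0, 0, 1], [0.05, 0, 0, 0, 1]]])

```text
clock: 3.95
tool_pos: [0.452, 0.0851, 0.0703]
orientation: [-180.0, 0.1, 9.5]
force: [-6.3, 0.3, 0.6]
opening: 0.0877
gripper_force: 3.1
```

>>> carry_out(deltas=[[[0, 0, 0.01, 0, 1], [0, 0, 0.02, 0, 1], [0, 0, 0.03, 0, 1], [0, 0, 0.03, 0, 1]]])

```text
clock: 4.35
tool_pos: [0.4521, 0.0849, 0.0642]
orientation: [-180.0, 0.1, 9.5]
force: [-3.9, -1.2, 0.8]
opening: 0.0874
gripper_force: 2.4
```

>>> carry_out(deltas=[[[0, 0, 0.01, 0, 1], [0, 0, 0.018, 0, 1], [0, 0, 0.018, 0, 1]]])

```text
clock: 4.65
tool_pos: [0.452, 0.0848, 0.0631]
orientation: [180.0, 0.0, 9.5]
force: [-21.4, -1.0, 37.6]
opening: 0.0878
gripper_force: 31.4
```

>>> carry_out(deltas=[[[0, 0, 0.006, 0, 1], [0, 0, 0.006, 0, 1]]])

```text
clock: 4.85
tool_pos: [0.4521, 0.0849, 0.063]
orientation: [180.0, -0.0, 9.5]
force: [-27.7, -0.8, 52.8]
opening: 0.0873
gripper_force: 39.6
```

>>> carry_out(deltas=[[[0, 0, -0.016, 0, 1], [0, 0, -0.016, 0, 1]]])

```text
clock: 5.05
tool_pos: [0.452, 0.0849, 0.0634]
orientation: [-180.0, 0.0, 9.5]
force: [-8.8, -2.3, 6.6]
opening: 0.0877
gripper_force: 6.0
```

```bash
python3 - <<'E'
from h import *
o=ctrl.get_obs(); print(o['tool_pos'],o['orientation'],o['force'],o['moment'],o['gripper_force'])
for n in('scene','top'): p=ctrl.snapshot(n); save(p,n+'2.png');lid(p)
a=cv2.imread('pics/scene2.png')[120:270,180:360]
cv2.imwrite('pics/s2.png',cv2.resize(a,None,fx=4,fy=4,interpolation=2))
E
```

```text
[0.45201152 0.08494844 0.06341787] [-1.79973732e+02  8.04580876e-03  9.48583560e+00] [-8.79779585 -2.28987757  6.5940486 ] [-0.42787042  2.74721872  0.29430373] 5.95744610123802
lid [156.  95.] [array([ 227.366 , -258.1509]), array([219.7456, 152.651 ]), np.float64(42.6551)] ext [ 0.09991496 -0.38119963] [ 0.3547004  -0.13669907]
lid [349. 123.] [array([269.0249, 316.5179]), array([158.5099, 214.0278]), np.float64(16.1927)] ext [0.16765457 0.2046939 ] [0.37205586 0.437597  ]
lid [269. 196.] [array([513.7979,  96.5651]), array([101.2934, 141.7823]), np.float64(9.3033)] ext [0.4577686  0.02382577] [0.572674   0.17122358]
lid [382. 290.] [array([ 252.8592, -257.1348]), array([210.6044, 151.1829]), np.float64(42.7063)] ext [ 0.1284131 -0.3806117] [ 0.37596583 -0.1335453 ]
lid [188. 278.] [array([285.5329, 216.8936]), array([71.1602, 25.8745]), np.float64(17.7648)] ext [0.25441432 0.19508204] [0.32326594 0.23650688]
lid [259. 166.] [array([538.7668,  33.9916]), array([67.6309, 20.0297]), np.float64(23.6497)] ext [0.50514233 0.02404254] [0.5687287 0.0558435]
```

View pics/s2.png

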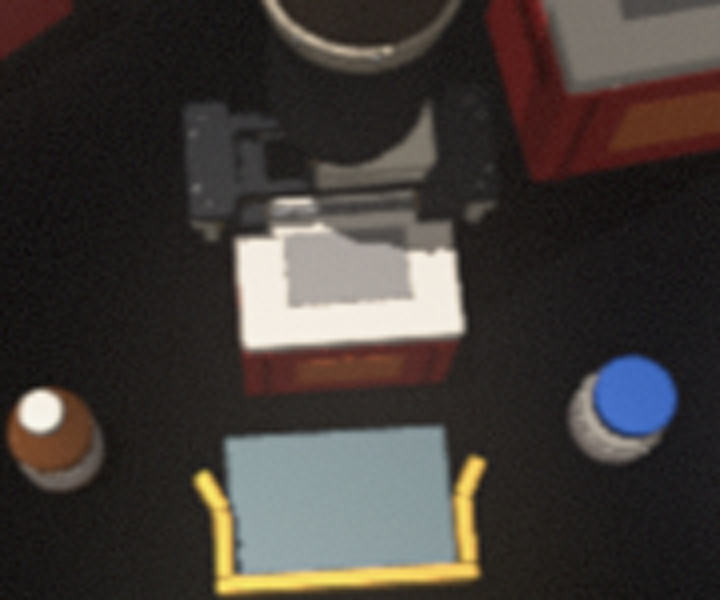

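The crop shows the crate at about (350,300) flat and unmoved, with the bay still open ahead. The crate sits 8 mm left of the bay axis. I'll push slowly with a light preload, swing the heading to about 3.5° first, and turn back square inside the bay.

>>> carry_out(deltas=[[[0.005, 0, 0.002, 0, 1], [0.01, -0.001, 0.002, 0.0005, 1], [0.018, -0.003, 0.002, 0.001, 1], [0.026, -0.004, 0.002, 0.002, 1], [0.034, -0.006, 0.002, 0.0035, 1]]])

```text
clock: 5.75
tool_pos: [0.4551, 0.0864, 0.0634]
orientation: [180.0, 0.3, 8.3]
force: [-33.5, 3.7, 35.5]
opening: 0.0881
gripper_force: 26.5
```

```bash
python3 - <<'E'
from h import *
o=ctrl.get_obs(); print(o['tool_pos'],o['orientation'],o['force'],o['moment'],o['gripper_force'])
for n in('scene',): p=ctrl.snapshot(n); lid(p)
E
```

```text
[0.45512729 0.08639327 0.06344847] [179.9576898    0.33489354   8.27363087] [-33.47995758   3.65362957  35.50357877] [ 1.81275901 10.3050041   1.13264543] 26.539540272206068
lid [349. 125.] [array([270.2322, 317.4816]), array([156.4705, 215.209 ]), np.float64(16.6813)] ext [0.16739516 0.20776945] [0.37181288 0.437597  ]
lid [194. 231.] [array([642.9268, -80.3183]), array([63.2764, 39.4131]), np.float64(36.0232)] ext [ 0.6101181  -0.09969129] [ 0.6703213  -0.05022326]
lid [156.  97.] [array([ 226.7025, -257.6801]), array([220.1163, 154.1212]), np.float64(42.6947)] ext [ 0.09991496 -0.38048774] [ 0.3547004  -0.13569841]
lid [268. 198.] [array([523.1996,  97.1372]), array([ 89.4738, 139.5592]), np.float64(8.1551)] ext [0.47717553 0.02461813] [0.5755189  0.17147392]
```

>>> carry_out(deltas=[[[0.002, 0, -0.006, 0, 1], [0.004, -0.001, -0.006, 0.0005, 1], [0.01, -0.002, -0.006, 0.001, 1]]])

```text
clock: 6.15
tool_pos: [0.4575, 0.0871, 0.0638]
orientation: [180.0, 0.3, 7.9]
force: [-27.7, 2.2, 26.5]
opening: 0.0879
gripper_force: 19.9
```

>>> carry_out(deltas=[[[0.006, -0.001, -0.004, 0.0005, 1], [0.014, -0.003, -0.004, 0.0015, 1], [0.022, -0.004, -0.004, 0.0025, 1], [0.03, -0.006, -0.004, 0.0035, 1], [0.038, -0.008, -0.004, 0.0045, 1]]])

```text
clock: 6.65
tool_pos: [0.4648, 0.0897, 0.0641]
orientation: [179.9, 0.3, 6.2]
force: [-22.2, 1.7, 16.6]
opening: 0.0877
gripper_force: 13.9
```

```bash
python3 - <<'E'
from h import *
o=ctrl.get_obs(); print(o['tool_pos'],o['orientation'],o['force'],o['moment'],o['gripper_force'])
for n in('scene','top'): p=ctrl.snapshot(n); save(p,n+'3.png');lid(p)
a=cv2.imread('pics/scene3.png')[140:290,180:360]
cv2.imwrite('pics/s3.png',cv2.resize(a,None,fx=4,fy=4,interpolation=2))
E
```

```text
[0.46480103 0.08965324 0.0640678 ] [179.94308583   0.34382014   6.21436259] [-22.16765641   1.70951588  16.57574401] [1.12615392 7.19509786 0.66878451] 13.867258331738412
lid [349. 127.] [array([270.0599, 317.438 ]), array([156.5842, 215.6264]), np.float64(16.5361)] ext [0.16739516 0.2110218 ] [0.37181288 0.43772233]
lid [268. 199.] [array([528.8771,  99.5836]), array([ 97.2203, 140.025 ]), np.float64(5.1706)] ext [0.4823394 0.0279681] [0.58356994 0.17072017]
lid [156.  95.] [array([ 226.9941, -257.6808]), array([219.5507, 154.1094]), np.float64(42.4739)] ext [ 0.09964533 -0.38048774] [ 0.3547004  -0.13759705]
lid [188. 269.] [array([297.024 , 222.1199]), array([95.6823, 29.5392]), np.float64(16.3479)] ext [0.25439528 0.19508204] [0.34647352 0.244332  ]
lid [384. 290.] [array([ 252.699 , -256.5555]), array([210.0668, 150.0508]), np.float64(42.7304)] ext [ 0.1284131 -0.3806117] [ 0.37594697 -0.1335453 ]
lid [258. 165.] [array([546.8016,  38.6818]), array([60.7097, 19.5408]), np.float64(5.9631)] ext [0.5172838 0.0265291] [0.5761564  0.05108463]
```

View pics/s3.png

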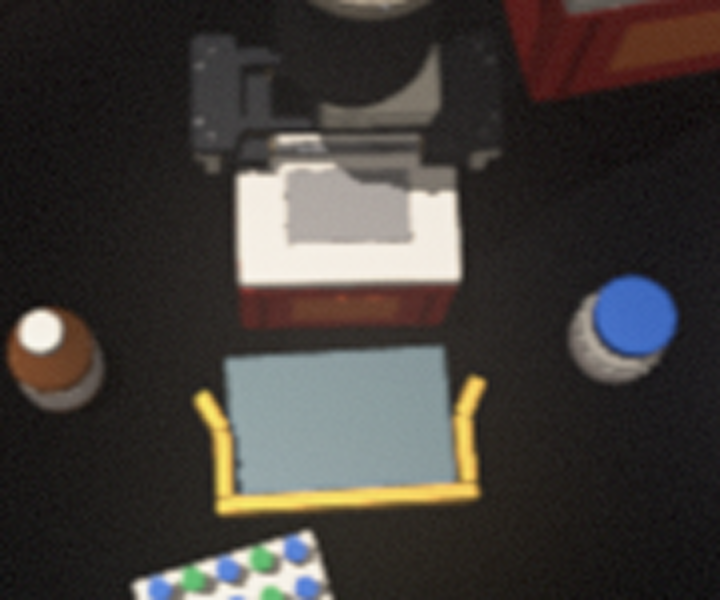

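The crop shows the crate upright at about (350,230), turning with the fingers, now at about 5–6° yaw and still about 9 mm left of the bay axis. I'll steer further right with a lighter hold-down.

>>> carry_out(deltas=[[[0.01, 0, -0.003, 0.001, 1], [0.02, 0.001, -0.003, 0.002, 1], [0.03, 0.001, -0.003, 0.003, 1], [0.04, 0.002, -0.003, 0.004, 1], [0.05, 0.002, -0.003, 0.005, 1]]])

```text
clock: 7.35
tool_pos: [0.4765, 0.0911, 0.0643]
orientation: [180.0, 0.2, 4.4]
force: [-9.4, 3.0, 0.9]
opening: 0.0878
gripper_force: 6.7
```

>>> carry_out(deltas=[[[0.01, 0, -0.001, 0.001, 1], [0.02, 0.001, -0.001, 0.002, 1], [0.03, 0.001, -0.001, 0.003, 1], [0.04, 0.002, -0.001, 0.004, 1], [0.05, 0.002, -0.001, 0.005, 1]]])

```text
clock: 7.85
tool_pos: [0.4867, 0.0916, 0.0644]
orientation: [180.0, 0.2, 2.6]
force: [-8.7, 2.4, -0.7]
opening: 0.0876
gripper_force: 5.7
```

```bash
python3 - <<'E'
from h import *
o=ctrl.get_obs(); print(o['tool_pos'],o['orientation'],o['force'],o['moment'],o['gripper_force'])
for n in('scene',): p=ctrl.snapshot(n); save(p,n+'4.png');lid(p)
E
```

```text
[0.4867146  0.09161092 0.06444343] [1.79986282e+02 1.77355756e-01 2.60290821e+00] [-8.73440826  2.43436772 -0.66689198] [0.86535662 3.18510122 0.30465991] 5.690644105779938
lid [352. 130.] [array([289.5104, 322.5358]), array([120.0816, 216.4273]), np.float64(18.7742)] ext [0.20024632 0.22015382] [0.37205586 0.43500453]
lid [157.  96.] [array([ 225.3533, -258.9557]), array([222.8871, 154.1893]), np.float64(42.627)] ext [ 0.09964533 -0.38334808] [ 0.3547004  -0.13569841]
lid [268. 208.] [array([565.9684,  98.2874]), array([110.5141, 135.2634]), np.float64(5.4866)] ext [0.5100287  0.02877085] [0.62578267 0.1656151 ]
```

```bash
python3 - <<'E'
import cv2
a=cv2.imread('pics/scene4.png')[150:300,180:360]
cv2.imwrite('pics/s4.png',cv2.resize(a,None,fx=4,fy=4,interpolation=2))
E
```

View pics/s4.png

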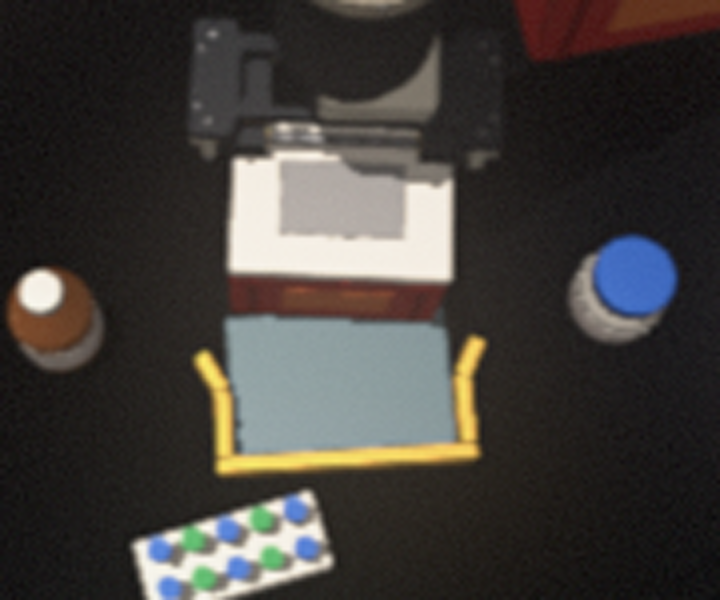

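```bash
sed -i 's/H\[...,1\]<60)&(H\[...,2\]>90/H[...,1]<30)\&(H[...,2]>100/' h.py; cat >> h.py <<'E'
B=np.array([.6425,.1066]); BY=8.55
def inbay(x):
    a=np.radians(BY); d=np.array(x)[:2]-B; return np.round(1000*np.array([d@[np.cos(a),np.sin(a)],d@[-np.sin(a),np.cos(a)]]),1)
E
python3 - <<'E'
from h import *
p=ctrl.snapshot('scene'); 
l,r=ray(p,(237,218.5),.125),ray(p,(293.25,220),.125); print(l,r,np.degrees(np.arctan2(r[0]-l[0],l[1]-r[1])))
d=(l-r)[:2]/np.linalg.norm((l-r)[:2]); n=np.array([d[1],-d[0]]); c=(l+r)[:2]/2-.05*n; print(c,inbay(c)); lid(p)
H=cv2.cvtColor(p['color'],cv2.COLOR_RGB2HSV); print(H[205,268],H[215,268],H[240,268])
E
```

```text
[0.60362041 0.02894734 0.125     ] [0.59483445 0.16897657 0.125     ] -176.40975377235912
[0.6491293  0.10209299] [ 5.9 -5.4]
lid [156.  96.] [array([ 224.078 , -258.3437]), array([209.771 , 146.5629]), np.float64(42.2061)] ext [ 0.10347933 -0.37833628] [ 0.3429503 -0.1440991]
lid [267. 207.] [array([548.6198,  95.1874]), array([ 97.5374, 135.7339]), np.float64(1.6303)] ext [0.50104225 0.02670974] [0.5990917 0.1631271]
lid [351. 132.] [array([303.9407, 336.4474]), array([109.4546, 221.6382]), np.float64(31.6724)] ext [0.20024632 0.22559956] [0.36212066 0.437597  ]
[ 13  20 182] [ 19  17 244] [ 92  27 159]
```

The crop shows the crate upright at about (340,230), its front edge just over the mat, with about 95 mm to go. It is now only about 3 mm left of the axis, at about 3° yaw, so I start turning it back toward square.

>>> carry_out(deltas=[[[0.01, 0.001, 0, -0.001, 1], [0.02, 0.002, 0, -0.002, 1], [0.03, 0.003, 0, -0.0035, 1], [0.04, 0.004, 0, -0.005, 1], [0.05, 0.005, 0, -0.006, 1]]])

```text
clock: 8.55
tool_pos: [0.4962, 0.0901, 0.0643]
orientation: [179.9, 0.3, 4.7]
force: [-8.4, -2.3, 0.8]
opening: 0.0875
gripper_force: 4.8
```

>>> carry_out(deltas=[[[0.01, 0.001, 0, -0.001, 1], [0.02, 0.002, 0, -0.002, 1], [0.03, 0.003, 0, -0.0035, 1], [0.04, 0.004, 0, -0.005, 1], [0.05, 0.005, 0, -0.006, 1]]])

```text
clock: 9.05
tool_pos: [0.5062, 0.0898, 0.0643]
orientation: [179.9, 0.3, 6.9]
force: [-8.9, -3.1, 2.0]
opening: 0.0877
gripper_force: 4.9
```

```bash
cat >> h.py <<'E'
def rep():
    o=ctrl.get_obs(); print(o['tool_pos'],o['orientation'],o['force'],o['moment'],o['gripper_force'])
    a=np.radians(o['orientation'][2]); print('by tcp',inbay(o['tool_pos'][:2]+.062*np.array([np.cos(a),np.sin(a)])))
    p=ctrl.snapshot('scene'); H=cv2.cvtColor(p['color'],cv2.COLOR_RGB2HSV)
    for r in ctrl.silhouettes(p,'crate'):
        if not 220<r['centre'][0]<310: continue
        m=r['mask']&(H[...,2]>110)&(H[...,1]<60)&((H[...,0]<40)|(H[...,1]<12))
        m=cv2.morphologyEx(m.astype(np.uint8),cv2.MORPH_OPEN,np.ones((3,3)))
        v,u=np.nonzero(m); F=[];
        for c in range(u.min()+3,u.max()-2): F.append(ray(p,(c,v[u==c].max()+.5),.125)[:2])
        F=np.array(F); k=np.polyfit(F[:,1],F[:,0],1); F=F[abs(F[:,0]-np.polyval(k,F[:,1]))<.003]; k=np.polyfit(F[:,1],F[:,0],1)
        w=np.array([ray(p,q,.125)[:2] for q in zip(u,v)]); ya=-np.arctan(k[0]); n=np.array([np.cos(ya),np.sin(ya)]); t=np.array([-n[1],n[0]])
        L=w@t; lo,hi=np.percentile(L,[.3,99.7]); fx=(F@n).mean()
        c=n*(fx-.05)+t*(lo+hi)/2; print('yaw',np.degrees(ya),'width',hi-lo,'c',c,'in bay',inbay(c))
    return p
E
python3 -c "
from h import *
p=rep(); save(p,'scene5.png')"
```

```text
[0.50618266 0.08982772 0.06428358] [179.93892345   0.2656425    6.89331587] [-8.92814488 -3.08126963  1.97757239] [-0.80285237  3.07078685 -0.04055527] 4.922580739357727
by tcp [-75.3   1.9]
yaw 6.889316704989602 width 0.13886138333710232 c [0.56890034 0.09852487] in bay [-74.   3.]
```

>>> carry_out(deltas=[[[0.012, 0, 0, 0, 1], [0.024, 0, 0, 0, 1], [0.036, 0, 0, 0, 1], [0.048, 0, 0, 0, 1], [0.06, 0, 0, 0, 1]]])

```text
clock: 9.65
tool_pos: [0.5172, 0.0913, 0.0643]
orientation: [179.9, 0.3, 6.9]
force: [-11.4, -2.1, 4.1]
opening: 0.0877
gripper_force: 7.3
```

>>> carry_out(deltas=[[[0.012, 0, 0, 0, 1], [0.024, 0, 0, 0, 1], [0.036, 0, 0, 0, 1], [0.048, 0, 0, 0, 1], [0.06, 0, 0, 0, 1]]])

```text
clock: 10.15
tool_pos: [0.5291, 0.0927, 0.0643]
orientation: [179.9, 0.3, 6.9]
force: [-12.3, -2.1, 4.8]
opening: 0.0877
gripper_force: 7.4
```

>>> carry_out(deltas=[[[0.012, 0, 0, 0, 1], [0.024, 0, 0, 0, 1], [0.036, 0, 0, 0, 1], [0.048, 0, 0, 0, 1], [0.06, 0, 0, 0, 1]]])

```text
clock: 10.65
tool_pos: [0.5409, 0.0942, 0.0643]
orientation: [179.9, 0.4, 6.9]
force: [-12.4, -2.2, 4.5]
opening: 0.0877
gripper_force: 7.4
```

```bash
python3 -c "
from h import *
p=rep(); save(p,'scene6.png')"
```

```text
[0.54094293 0.09420512 0.06434235] [179.93678931   0.35616506   6.89661681] [-12.35236472  -2.21495913   4.47093393] [-0.41849071  4.42414087  0.13209988] 7.419307009986369
by tcp [-40.3   1.1]
yaw 6.715945527193882 width 0.1380322413389255 c [0.60346548 0.10271181] in bay [-39.2   2. ]
```

>>> carry_out(deltas=[[[0.01, 0, 0, -0.0005, 1], [0.02, 0.001, 0, -0.001, 1], [0.03, 0.002, 0, -0.0015, 1], [0.04, 0.003, 0, -0.002, 1], [0.05, 0.003, 0, -0.0025, 1]]])

```text
clock: 11.25
tool_pos: [0.5511, 0.0947, 0.0643]
orientation: [179.9, 0.3, 7.8]
force: [-10.3, -3.1, 3.1]
opening: 0.0877
gripper_force: 6.7
```

>>> carry_out(deltas=[[[0.01, 0, 0, -0.0005, 1], [0.02, 0.001, 0, -0.001, 1], [0.03, 0.002, 0, -0.0015, 1], [0.04, 0.003, 0, -0.002, 1], [0.05, 0.003, 0, -0.0022, 1]]])

```text
clock: 11.75
tool_pos: [0.5608, 0.0954, 0.0643]
orientation: [179.9, 0.4, 8.6]
force: [-12.7, -2.1, 6.3]
opening: 0.0877
gripper_force: 7.5
```

>>> carry_out(deltas=[[[0.01, 0, 0, 0, 1], [0.02, 0, 0, 0, 1], [0.03, 0, 0, 0, 1], [0.04, 0, 0, 0, 1], [0.05, 0, 0, 0, 1]]])

```text
clock: 12.25
tool_pos: [0.5706, 0.097, 0.0644]
orientation: [179.9, 0.4, 8.6]
force: [-12.0, -1.5, 5.3]
opening: 0.0878
gripper_force: 7.7
```

```bash
python3 -c "
from h import *
p=rep(); save(p,'scene7.png')"
```

```text
[0.57059382 0.09699106 0.06437885] [179.9412121    0.38467014   8.58666154] [-12.00422198  -1.5393312    5.3145048 ] [-0.63672414  4.63559532  0.07149928] 7.701877317158505
by tcp [-10.5   1.2]
yaw 8.442896115371934 width 0.13908042517532362 c [0.63225498 0.10713175] in bay [-10.1   2. ]
```

>>> carry_out(deltas=[[[0.008, 0, 0, 0, 1], [0.016, 0, 0, 0, 1], [0.024, 0, 0, 0, 1], [0.032, 0, 0, 0, 1]]])

```text
clock: 12.75
tool_pos: [0.5769, 0.098, 0.0644]
orientation: [179.9, 0.4, 8.6]
force: [-13.5, -2.2, 6.3]
opening: 0.0872
gripper_force: 8.8
```

>>> carry_out(deltas=[[[0.005, 0, 0, 0, 1], [0.01, 0, 0, 0, 1]]])

```text
clock: 12.95
tool_pos: [0.5788, 0.0983, 0.0644]
orientation: [179.9, 0.4, 8.6]
force: [-13.5, -2.3, 5.7]
opening: 0.0875
gripper_force: 8.7
```

>>> carry_out(deltas=[[[0.005, 0, 0, 0, 1], [0.01, 0, 0, 0, 1]]])

```text
clock: 13.15
tool_pos: [0.5805, 0.0985, 0.0644]
orientation: [179.9, 0.4, 8.6]
force: [-18.3, -0.1, 9.3]
opening: 0.0874
gripper_force: 10.7
```

>>> carry_out(deltas=[[[0.004, 0, 0, 0, 1], [0.006, 0, 0, 0, 1]]])

```text
clock: 13.35
tool_pos: [0.5806, 0.0985, 0.0645]
orientation: [179.9, 0.5, 8.6]
force: [-22.1, -0.7, 12.9]
opening: 0.0877
gripper_force: 12.1
```

```bash
python3 -c "
from h import *
p=rep(); save(p,'scene8.png')"
```

```text
[0.5805741  0.09854678 0.06450171] [179.93676596   0.5226359    8.57801447] [-22.05641788  -0.68630106  12.94552142] [-0.06701954  7.14882651  0.11128406] 12.106814570724964
by tcp [-0.4  1.3]
yaw 8.658922105376826 width 0.13876996279187098 c [0.64237303 0.10898912] in bay [0.2 2.4]
```

>>> carry_out(deltas=[[[-0.006, 0, -0.004, 0, 1], [-0.01, 0, -0.01, 0, 1], [-0.012, 0, -0.02, 0, 1], [-0.014, 0, -0.03, 0, 1], [-0.02, 0, -0.04, 0, 1]]])

```text
clock: 13.95
tool_pos: [0.5801, 0.0991, 0.0724]
orientation: [180.0, 0.2, 8.6]
force: [-4.4, -0.8, -2.1]
opening: 0.0876
gripper_force: 2.3
```

>>> carry_out(deltas=[[[-0.03, 0, -0.02, 0, 1], [-0.06, 0, -0.05, 0, 1], [-0.15, 0, -0.15, 0, 1], [-0.3, 0, -0.3, 0, 1], [-0.45, 0, -0.5, 0, 1]]])

```text
clock: 14.45
tool_pos: [0.4916, 0.0858, 0.173]
orientation: [180.0, 0.0, 8.7]
force: [0.2, 0.7, 0.6]
opening: 0.0878
gripper_force: 0.0
```

>>> carry_out(deltas=[[[-0.2, 0, -0.1, 0, 1], [-0.2, 0, -0.1, 0, 1], [-0.2, 0, -0.1, 0, 1]]])

```text
clock: 14.75
tool_pos: [0.4536, 0.0807, 0.1947]
orientation: [-179.9, -0.3, 8.7]
force: [0.0, 0.1, -0.2]
opening: 0.0876
gripper_force: 0.0
```

```bash
python3 - <<'E'
from h import *
p=rep(); save(p,'scene9.png')
q=ctrl.snapshot('top'); save(q,'top9.png'); lid(q); bay(q)
a=cv2.imread('pics/scene9.png')[150:310,170:370]; b=cv2.imread('pics/top9.png')[70:210,140:330]
a=cv2.resize(a,(400,320),interpolation=2); b=cv2.resize(b,(400,295),interpolation=2)
cv2.imwrite('pics/end.png',np.hstack([a[:295],b]))
E
```

```text
[0.4536244  0.08069304 0.19470476] [-179.86924802   -0.31185851    8.72883635] [ 0.02043892  0.14256345 -0.24050048] [-0.01815276 -0.03587552  0.03326559] 0.0
by tcp [-128.6    2.7]
yaw 8.174394645249798 width 0.13835608087248524 c [0.64123313 0.10844033] in bay [-1.  2.]
lid [183. 274.] [array([291.6777, 232.4905]), array([95.9842, 49.5007]), np.float64(15.8585)] ext [0.24271503 0.19734809] [0.3441408  0.25997737]
lid [386. 290.] [array([ 252.7679, -257.3117]), array([210.0288, 149.6609]), np.float64(42.6858)] ext [ 0.12843226 -0.3784024 ] [ 0.37361827 -0.13357952]
lid [234. 125.] [array([639.311 , 107.6016]), array([ 97.1086, 139.5409]), np.float64(8.3103)] ext [0.6009341  0.03427104] [0.69393855 0.18199562]
```

View pics/end.png

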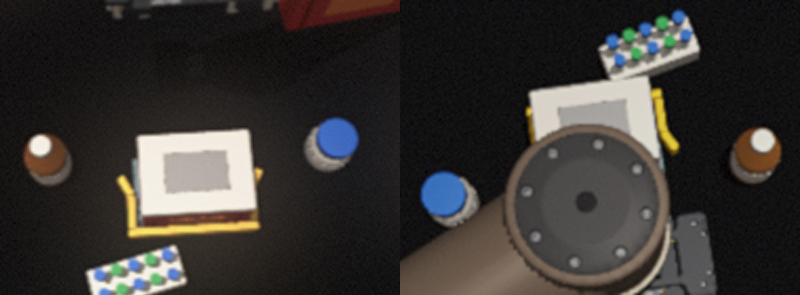

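The picture shows the crate upright inside the bay, at (195,175) in the scene half, against the stop. The bottle, jar and rack are where they were. I'll average a few readings of the final pose, and compare the bystanders, before handing in.

```bash
python3 - <<'E'
from h import *
for _ in range(4): p=rep()
for k in('reagent','jar','tuberack'): print(k,[(round(r['p'],2),np.round(ray(p,r['centre'],0),3)) for r in ctrl.spot_point(p,k)])
E
```

```text
[0.45357418 0.08016182 0.1916348 ] [1.79958838e+02 7.48545415e-02 8.65344615e+00] [-0.22378571  0.27560692 -0.13547563] [-0.02776191 -0.0129045   0.01686582] 0.0
by tcp [-128.8    2.1]
yaw 8.289393442142977 width 0.1387471272588901 c [0.64112673 0.10881481] in bay [-1.   2.4]
[0.4534295  0.08005623 0.19153207] [1.79951938e+02 9.50919157e-02 8.64580350e+00] [-0.26229701 -0.01988271  0.79804294] [-0.04997886  0.0146467   0.03680238] 0.0
by tcp [-128.9    2. ]
yaw 8.174394645249798 width 0.1384883997418098 c [0.64123509 0.10842671] in bay [-1.  2.]
[0.45334396 0.08004774 0.19169735] [1.79960850e+02 7.69508847e-02 8.64921022e+00] [-0.23761503  0.05460299 -0.08961077] [-0.09913145  0.00793001 -0.001298  ] 0.0
by tcp [-129.    2.]
yaw 8.174394645249798 width 0.13859147226421573 c [0.6412136  0.10857627] in bay [-1.   2.1]
[0.45329042 0.08008445 0.19193613] [1.79974322e+02 4.96075681e-02 8.65676263e+00] [-0.13027649 -0.83245633  0.08904   ] [-0.03773435 -0.00290158  0.00392541] 0.0
by tcp [-129.    2.]
yaw 8.377227720606758 width 0.13962030087900046 c [0.64108658 0.10861176] in bay [-1.1  2.2]
reagent [(0.86, array([ 0.617, -0.095,  0.   ]))]
jar [(0.82, array([0.564, 0.291, 0.   ])), (0.29, array([ 0.625, -0.087,  0.   ]))]
tuberack [(0.83, array([0.767, 0.052, 0.   ]))]
```

```bash
python3 -c "
from plant import ctrl
print(ctrl.close_job())"
```

```text
the job is handed in; nothing more can be done
None
```

The crate is parked upright in the bay, within about 1 mm of the stop, about 2 mm off centre and square to within about 0.4°. The hand is clear, the bottle, jar and rack look undisturbed, and the job is handed in. Two risks: the hand's body overhangs the 125 mm lid, so the push was at about 64 mm rather than low, with a possible rock of about 0.5° at the stop; and setting the hold-down briefly put 53 N of vertical force on the wrist, so the 40 N limit on the gripper's body may have been passed.

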